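# Clear and close up a valve face

### The arm

A 7-joint arm with a two-finger parallel gripper is mounted at the origin on the work surface. World frame = base frame: x ahead of the robot, y to its left, z up, the work surface at z = 0. Lengths are in m, angles in rad, forces in N, time in s.
With the tool pointing down it reaches from about 0.425 to 0.875 m from the base axis. Payload 4.7 kg.
Tool frame: the origin (TCP) lies between the finger pads; the fingertips stand 8 mm ahead of it and the grasp point (between the pads) lies 11 mm behind it; z points along the fingers, y is the line along which they close (so a half turn about z gives the same grasp; the last joint's range is limited). The gripper opens to 87 mm and grips with 3 to 60 N. Pads are 19 mm wide; open, the fingers measure 117 mm over their backs; the gripper's body (75 mm by 190 mm) begins 51 mm behind the grasp point.
Start: joints at [-1.31, 0.321, -0.07, 1.45, 0.023, 1.371, -0.057], TCP at [0.159, 0.63, 0.231] pointing down, gripper open.
Joint ranges: [-2.86, 2.86], [-0.3, 2.09], [-1.38, 1.24], [0.06, 2.45], [-1.56, 4.7], [0.09, 2.05], [-2.69, 2.69]. Speed limits (rad/s): [2.57, 2.57, 3.14, 3.14, 3.14, 3.14, 3.14].

### API

Orientations are given as a rotation vector (axis times angle).
In Python, from workcell import env gives the robot as it stands. The module is installed in compiled form; this text tells all that it offers.
- The arm moves only by the shell command python3 -m pendant 'ROWS' [OPENING] [FORCE]. ROWS is a JSON object of lists of equal length, an entry for each row: "offset": the shift along the tool's x, y, z in cm, a list of three; "yaw": the turn about the tool's z in rad. In form: {"offset": [[tx, ty, tz], ...], "yaw": [yaw, ...]}. A call has 1 to 12 rows; each row shifts and turns the commanded pose from where the row before left it, along the tool's axes as they then stand; what a row does not reach is not made up. A row lasts 1/8 s, in which the tool goes at most 62.5 mm and 10.7 degrees, less where a joint would pass 70% of its speed; a pose out of reach is approached as far as the arm can. A call with a gripper value outside its range is refused whole. OPENING is the opening, from -1 (shut) to 1 (fully open), set as the call begins (- or left out, the last holds). The fingers move at their own pace and stop on an object; FORCE is the grip in N (left out, the last holds). Time passes only in rows, so rows that do not move let the fingers close. It gives the time, the measured TCP pose, the force, the opening and the grip force at its end, in the units of the state.
- env.observe(): the state, without advancing time (a new reading comes with each control period).
- env.grab_frame(name): name is "scene" or "top"; returns the picture (400x640x3 uint8, red, green, blue); there is no depth.
- env.camera_model(name): a dict with "vertical_fov" (degrees; the focal length in pixels is half the picture's height over the tangent of half this angle, whatever the lens; pixels are square), "cx", "cy" (the principal point, pixels), "eye" and "orientation" of the camera in the world. Camera axes: x right, y up, looking along -z (the intrinsics and any distortion apply to the point x, -y, -z); pixel columns grow to the right and rows downward; lengths in m; the calibration is good to about 2 mm. A picture is of the moment at which its call begins. camera_model takes no time and is no camera call.
- env.close_job(): hands the job in; it is judged then, once.
The state is a dict: "clock": time; "joint_positions": joint angles; "joint_velocities": joint speeds; "joint_efforts": joint torques, N m; "tcp_pos": TCP position; "ee_rot": TCP orientation; "ft_force": force on the tool from outside, world axes, zero at the start; "torque": the same for the moment, N m; "grip_width": opening from 0.0 (shut) to 1.0 (fully open); "grasp_force": force on a finger pad.
Only numpy, scipy, OpenCV 4.12 (cv2) and the standard library are available. Lean on these libraries where they do the work, as an engineer would, in place of code of your own. Each camera call takes 0.05 s, during which the arm holds its last target. There are 200 camera calls.

### The job

With the scraper block, sweep the three brass chips off the valve's top face (do not touch them with the gripper) and stand the scraper upright on the bench again. Then stack the three discs flat on the face, centred over its middle: the white one first, the dark steel one on it, the yellow one on top, setting each down rather than dropping it. Leave the other things on the bench as they are.

Things in the scene. Friction and masses are not known exactly. Their poses are not given: they have to be found in the camera images.
- valve: Grey round valve body lying flat, fixed to the bench: 130 mm diameter, 45 mm tall, with a flat machined steel top face. Origin: centre of its underside, z up. A short lever with a yellow grip sticks out of its side along its -x, to 160 mm from the axis and below 35 mm height.
- valve_face (a point): Centre of the valve's flat top face, 45 mm above the bench.
- seal: White plastic sealing disc, 64 mm diameter, 18 mm thick, solid and flat on both sides. Origin: centre of its underside; z is the disc's axis, pointing out of its top. At the start it lies on a tilted cradle, its z axis leaning 32 degrees from vertical.
- blank: Dark steel blanking disc, 64 mm diameter, 18 mm thick, about 0.4 kg; origin, axes and start as for the white disc.
- cap: Yellow plastic cover disc, 64 mm diameter, 18 mm thick; origin, axes and start as for the white disc.
- scraper: Scraper block standing upright on the bench: black foot 120 (x) x 30 (y) x 22 (z) mm, and on its middle a red upright grip 64 (x) x 24 (y) mm that reaches up to 68 mm. Origin: centre of its underside, z up.
- chip0: Brass chip, a bent bit about 26 x 13 mm and 7 mm thick, lying loose on the valve's face at the start. Origin: about the middle of its underside.
- chip1: Brass chip, a bent bit about 26 x 13 mm and 7 mm thick, lying loose on the valve's face at the start. Origin: about the middle of its underside.
- chip2: Brass chip, a bent bit about 26 x 13 mm and 7 mm thick, lying loose on the valve's face at the start. Origin: about the middle of its underside.
- cradle_a: Fixed blue cradle for one disc (the white one). A plate, 50 mm wide and 80 long, slopes 32 degrees: it rises towards the cradle's +x and faces up and towards its -x. The disc lies on it against two 8 mm steel pins, 13 mm tall, near its lower end. Origin: centre of the 90 x 50 mm foot's underside; the plate's upper surface is 55 mm above it, under the disc's centre.
- cradle_b: Fixed blue cradle for one disc (the steel one). A plate, 50 mm wide and 80 long, slopes 32 degrees: it rises towards the cradle's +x and faces up and towards its -x. The disc lies on it against two 8 mm steel pins, 13 mm tall, near its lower end. Origin: centre of the 90 x 50 mm foot's underside; the plate's upper surface is 55 mm above it, under the disc's centre.
- cradle_c: Fixed blue cradle for one disc (the yellow one). A plate, 50 mm wide and 80 long, slopes 32 degrees: it rises towards the cradle's +x and faces up and towards its -x. The disc lies on it against two 8 mm steel pins, 13 mm tall, near its lower end. Origin: centre of the 90 x 50 mm foot's underside; the plate's upper surface is 55 mm above it, under the disc's centre.
- spray: Bystander: blue-labelled spray can, 54 dia x 140 tall mm; origin under its middle. Leave alone.
- jar: Bystander: jar, 64 dia x 80 tall mm; origin under its middle. Leave alone.
- bin: Bystander: blue open bin of fittings, 110 x 100 x 50 tall mm; origin under its middle. Leave alone.
- wrench: Bystander: steel wrench lying flat, 200 long mm; origin under its middle. Leave alone.
- oil: Bystander: bottle with a red label, 60 dia x 160 tall mm; origin under its middle. Leave alone.
- hammer: Bystander: hammer lying flat, 220 long mm; origin under its middle. Leave alone.
Mind the look-alikes: they are no part of the job. Several things have the shape of the blank; the one meant has the colours described above.

How it is judged:
By the outcome, as a careful person would: the job done as asked, in the order asked, and still so for the second after the job is handed in, with the robot touching nothing.
It also fails if it takes over 72 s, if anything falls off the work surface, if the arm or the gripper's body presses on something with over 40 N, if the wrist force passes 120 N, or if a joint passes its speed limit or range.

## Working session

There is one attempt and no reset: what is moved stays moved. The work goes in short steps, Python scripts to look and compute and a shell command to move; the robot and the scene stay as the last step left them, time stands still between calls to the robot, and variables do not carry over. Pictures are saved under pics/ and viewed, at most 10 in all, crops included, and the job is handed in when it is done.

```bash
mkdir -p pics; ls
python3 - <<'E'
from workcell import env
import cv2
for n in ("scene","top"):
    im=env.grab_frame(n); cv2.imwrite(f"pics/{n}0.png",im[:,:,::-1]); print(n,env.camera_model(n))
print(env.observe())
E
```

```text
pics
scene {'vertical_fov': 50.61430465781233, 'cx': 316.63041123690783, 'cy': 198.189897723274, 'eye': array([1.31767707, 0.8339623 , 0.83240353]), 'orientation': array([0.4419724 , 1.15034678, 2.17018587])}
top {'vertical_fov': 51.71221129978746, 'cx': 316.64240673445, 'cy': 199.62095694522668, 'eye': array([ 0.46013506, -0.00652012,  1.11800189]), 'orientation': array([ 0.10965274, -0.06588663, -1.57700284])}
{'clock': 0.1, 'joint_positions': array([-1.30990191,  0.32174978, -0.0700739 ,  1.45152561,  0.02261118,
        1.37079981, -0.05689025]), 'joint_velocities': array([ 0.00133431,  0.00019114,  0.00259059, -0.00400919,  0.00052457,
        0.00057987,  0.00151578]), 'joint_efforts': array([-2.45275633e-04, -4.92571306e+01, -4.05750722e-01, -3.13401604e+01,
       -6.40611537e-02,  3.94279032e-02,  6.27308577e-05]), 'tcp_pos': array([0.1587346 , 0.62983585, 0.22958395]), 'ee_rot': array([-3.86622753e-01, -3.11760705e+00,  2.65909318e-03]), 'ft_force': array([-0.04919305, -0.4549626 ,  0.22507045]), 'torque': array([ 0.01383602, -0.00033073, -0.0205465 ]), 'grasp_force': 0.0, 'grip_width': 0.9992912226904981}
```

View pics/scene0.png

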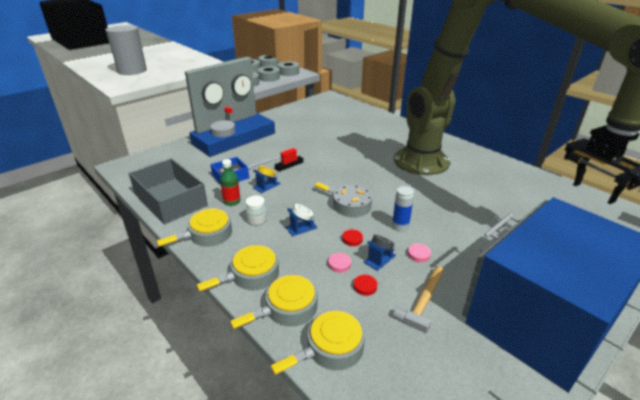

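View pics/top0.png

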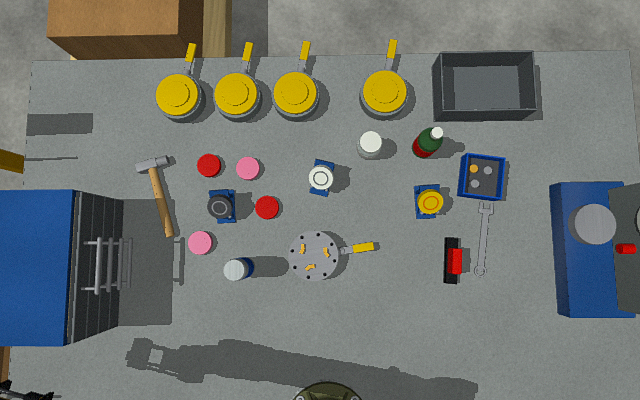

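The top view shows the valve at about (315,256) with three chips on it and its lever pointing right. The white disc is at (321,178), a dark disc at (221,206) and a yellow disc at (430,202), each on a blue cradle. The scraper is at (453,261).

Look-alikes with the disc shape are red at (209,165) and (267,208), pink at (247,168) and (200,243), and the yellow-topped valves along the far edge. Only (221,206) is dark and on a cradle, so it fits the blank. I'll confirm with a crop.

```bash
cat > h.py <<'E'
import numpy as np, cv2
from scipy.spatial.transform import Rotation as R
from workcell import env
def cam(n):
    m=env.camera_model(n); f=200/np.tan(np.radians(m["vertical_fov"]/2))
    return m,f,R.from_rotvec(m["orientation"]).as_matrix()
def ray(n,u,v,z):   # pixel -> world at height z
    m,f,Q=cam(n); d=Q@np.array([(u-m["cx"])/f,-(v-m["cy"])/f,-1.]); e=m["eye"]
    return e+d*(z-e[2])/d[2]
def proj(n,p):
    m,f,Q=cam(n); c=Q.T@(np.asarray(p)-m["eye"])
    return np.array([m["cx"]+f*c[0]/-c[2], m["cy"]-f*c[1]/-c[2]])
def togo(target,yaw_axis=None):  # offset in tool axes (cm); yaw so that tool y lines up with given world angle
    s=env.observe(); T=R.from_rotvec(s["ee_rot"]).as_matrix()
    o=T.T@(np.asarray(target)-s["tcp_pos"])*100
    print("clock",round(s["clock"],2),"tcp",s["tcp_pos"].round(4),"toolx",T[:,0].round(3),"tooly",T[:,1].round(3),"z",T[:,2].round(3))
    print("offset cm",o.round(2))
    if yaw_axis is not None:
        a=np.arctan2(T[1,1],T[0,1]); d=(yaw_axis-a+np.pi/2)%np.pi-np.pi/2
        print("yaw (tool, rad)",round(-d,3),"j7",s["joint_positions"][6].round(3))
E
python3 - <<'E'
from h import *
im=cv2.imread("pics/top0.png")
c=im[140:300,190:490]; cv2.imwrite("pics/crop1.png",cv2.resize(c,None,fx=2.6,fy=2.6,interpolation=cv2.INTER_CUBIC))
for nm,u,v,z in [("valve",315,256,.045),("scraper",453,261,.0),("seal",321,178,.06),("blank",221,206,.06),("cap",430,202,.06),("spray",252,264,0),("base",327,395,.1)]: print(nm,ray("top",u,v,z).round(3))
print(proj("top",[0,0,0]))
E
```

```text
valve [0.434 0.028 0.045]
scraper [ 0.418 -0.337  0.   ]
seal [0.635 0.011 0.06 ]
blank [0.565 0.271 0.06 ]
cap [ 0.57  -0.268  0.06 ]
spray [0.413 0.199 0.   ]
base [0.111 0.    0.1  ]
[327.5650285  426.21554571]
```

View pics/crop1.png

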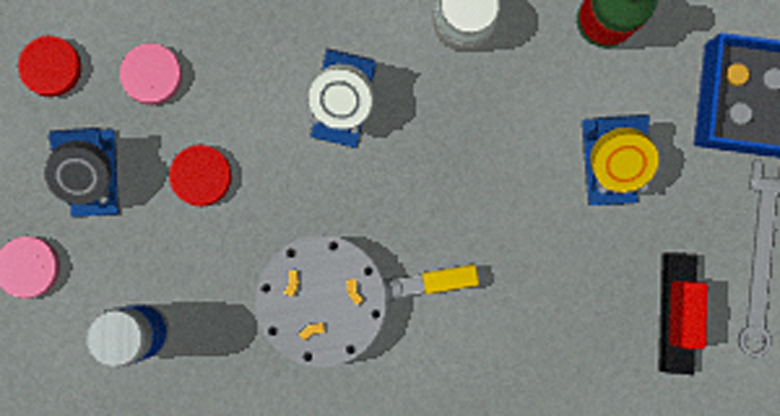

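The crop confirms it: the dark disc on the blue cradle at crop (78,175), full image (220,207), is the blank. The white disc's cradle is at crop (341,97), the yellow one's at (626,160), and the scraper's foot is at (678,313). Next I'll fit the models to the silhouettes.

```bash
cat > fit.py <<'E'
from h import *
from scipy.optimize import differential_evolution as DE
im=cv2.imread("pics/top0.png").astype(int); B,G,Rr=im[...,0],im[...,1],im[...,2]
S=4
def P(pts): return np.array([proj("top",p) for p in pts])
def box(x0,x1,y0,y1,z0,z1): return np.array([[a,b,c] for a in(x0,x1) for b in(y0,y1) for c in(z0,z1)])
def fill(img,pts,o,val):
    h=cv2.convexHull(((P(pts)-o+.5)*S).astype(np.float32)); cv2.fillConvexPoly(img,np.round(h).astype(np.int32),val)
def place(p,x,y,a): return p@R.from_euler('z',a).as_matrix().T+[x,y,0]
t=np.radians(32); Ry=R.from_euler('y',-t).as_matrix() # z leans to -x
ang=np.linspace(0,2*np.pi,24,endpoint=False)
disc=np.vstack([np.c_[.032*np.cos(ang),.032*np.sin(ang),0*ang+z] for z in(0,.018)])@Ry.T+[0,0,.055]
plate=box(-.04,.04,-.025,.025,-.005,0)@Ry.T+[0,0,.055]
foot=box(-.045,.045,-.025,.025,0,.008)
def fit(mA,mB,parts,x0,y0,a0,da,r=34):
    u,v=proj("top",[x0,y0,.03]).astype(int); o=np.array([u-r,v-r])
    lab=np.zeros((2*r,2*r)); sl=np.s_[v-r:v+r,u-r:u+r]; lab[mA[sl]]=1; lab[mB[sl]]=2
    L=cv2.resize(lab,None,fx=S,fy=S,interpolation=cv2.INTER_NEAREST)
    def cost(q):
        img=np.zeros(L.shape); [fill(img,place(p,*q),o,c) for p,c in parts]; return (img!=L).mean()
    s=DE(cost,[(x0-.03,x0+.03),(y0-.03,y0+.03),(a0-da,a0+da)],seed=1,maxiter=40,popsize=12); return s.x,s.fun
blue=(B>1.5*Rr)&(B-Rr>25); white=im.min(2)>150; yel=(Rr>140)&(B<90)&(Rr-B>80); dark=(im.max(2)<100)&(abs(B-Rr)<22)
red=(Rr>110)&(B<60)&(G<60); black=im.max(2)<50
if __name__=="__main__":
    big=cv2.resize(im.astype(np.uint8)[140:300,190:490],None,fx=2.6,fy=2.6,interpolation=cv2.INTER_CUBIC)
    def draw(p,col):
        h=cv2.convexHull((((P(p)-[190,140])+.5)*2.6-.5).astype(np.float32)); cv2.polylines(big,[np.round(h).astype(np.int32)],True,col,1)
    for n,m,x,y in [("seal",white,.635,.011),("blank",dark,.565,.27),("cap",yel,.57,-.268)]:
        if n=="blank": # keep blob near the disc only
            m=m.copy(); k=np.zeros_like(m); cv2.circle(kk:=k.astype(np.uint8),(220,207),14,1,-1); m&=kk>0
        for a0 in ([0,np.pi] ):
            q,f=fit(blue,m,[(foot,1),(plate,1),(disc,2)],x,y,a0,.7); print(n,a0,q.round(4),round(f,4),"disc mid",(place(np.array([[0,0,.009]])@Ry.T+[0,0,.055],*q)).round(4))
            [draw(place(p,*q),(0,255,0) if a0==0 else (255,0,255)) for p in (foot,disc)]
    foot_s=box(-.06,.06,-.015,.015,0,.022); grip=box(-.032,.032,-.012,.012,.022,.068)
    q,f=fit(black,red,[(foot_s,1),(grip,2)],.418,-.33,0,.3); print("scraper",q.round(4),round(f,4)); [draw(place(p,*q),(0,255,255)) for p in(foot_s,grip)]
    u,v=312,254; w=8
    g=im.max(2).astype(np.uint8)[v-30:v+32,u-30:u+32]; n,_,st,ce=cv2.connectedComponentsWithStats((g<70).astype(np.uint8))
    pts=[c+[u-30,v-30] for c,s in zip(ce[1:],st[1:]) if s[4]<12]; W=np.array([ray("top",*p,.045) for p in pts])
    A=np.c_[W[:,:2]*2,np.ones(len(W))]; s=np.linalg.lstsq(A,(W[:,:2]**2).sum(1),rcond=None)[0]; print("valve",s[:2].round(4),"r",np.sqrt(s[2]+s[0]**2+s[1]**2).round(4),len(W))
    draw(np.c_[s[0]+.065*np.cos(ang),s[1]+.065*np.sin(ang),0*ang+.045],(0,255,0))
    sp=(B>1.3*Rr)&(B-Rr>20); yy,xx=np.nonzero(sp[245:290,220:262]); print("spray blue px",xx.max()+220,yy.mean()+245,ray("top",xx.max()+220,yy.mean()+245,.0).round(3))
    cv2.imwrite("pics/fit1.png",big)
E
python3 fit.py
```

```text
Traceback (most recent call last):
  File "fit.py", line 32, in <module>
    q,f=fit(blue,m,[(foot,1),(plate,1),(disc,2)],x,y,a0,.7); print(n,a0,q.round(4),round(f,4),"disc mid",(place(np.array([[0,0,.009]])@Ry.T+[0,0,.055],*q)).round(4))
        ~~~^^^^^^^^^^^^^^^^^^^^^^^^^^^^^^^^^^^^^^^^^^^^^^^^
  File "fit.py", line 21, in fit
    s=DE(cost,[(x0-.03,x0+.03),(y0-.03,y0+.03),(a0-da,a0+da)],seed=1,maxiter=40,popsize=12); return s.x,s.fun
  File "fit.py", line 20, in cost
    img=np.zeros(L.shape); [fill(img,place(p,*q),o,c) for p,c in parts]; return (img!=L).mean()
                            ~~~~^^^^^^^^^^^^^^^^^^^^^
  File "fit.py", line 8, in fill
    h=cv2.convexHull(((P(pts)-o+.5)*S).astype(np.float32)); cv2.fillConvexPoly(img,np.round(h).astype(np.int32),val)
                       ~^^^^^
  File "fit.py", line 5, in P
    def P(pts): return np.array([proj("top",p) for p in pts])
                                 ~~~~^^^^^^^^^
  File "h.py", line 11, in proj
    m,f,Q=cam(n); c=Q.T@(np.asarray(p)-m["eye"])
          ~~~^^^
  File "h.py", line 5, in cam
    m=env.camera_model(n); f=200/np.tan(np.radians(m["vertical_fov"]/2))
ValueError: time passes only in moves, steps and waits
```

```bash
sed -i 's/^def cam/from functools import lru_cache\n@lru_cache\ndef cam/' h.py; sed -i 's/^def P(pts).*/def P(pts):\n    m,f,Q=cam("top"); c=(np.asarray(pts)-m["eye"])@Q; return np.c_[m["cx"]-f*c[:,0]\/c[:,2],m["cy"]+f*c[:,1]\/c[:,2]]/' fit.py; time python3 fit.py; python3 -c "
from h import *; print(env.observe()['clock'])"
```

```text
seal 0 [ 0.6434  0.0108 -0.2238] 0.0392 disc mid [[0.6388 0.0118 0.0626]]
seal 3.141592653589793 [0.6334 0.0131 2.9333] 0.071 disc mid [[0.6381 0.0121 0.0626]]
blank 0 [0.5702 0.2745 0.0233] 0.0333 disc mid [[0.5654 0.2744 0.0626]]
blank 3.141592653589793 [0.5635 0.2746 3.235 ] 0.0687 disc mid [[0.5683 0.275  0.0626]]
cap 0 [ 0.5774 -0.2652  0.0314] 0.0434 disc mid [[ 0.5727 -0.2654  0.0626]]
cap 3.141592653589793 [ 0.573  -0.2662  3.1639] 0.0816 disc mid [[ 0.5778 -0.2661  0.0626]]
scraper [ 0.4212 -0.3269 -0.0701] 0.0228
valve [0.4367 0.0282] r 0.0583 10
spray blue px 253 265.9851851851852 [0.408 0.197 0.   ]
0.1
real	0m4.217s
user	0m4.774s
sys	0m0.157s
```

View pics/fit1.png

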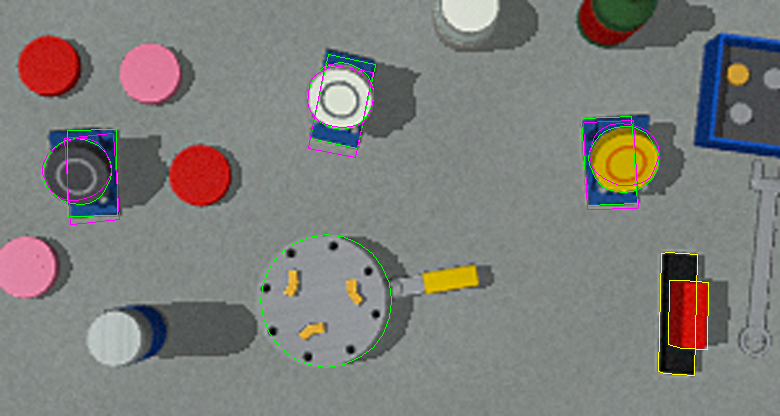

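The overlay shows the cradles and the scraper fitting well with their low ends toward the robot (yaw ≈ 0). The valve circle sits about 2 px too far right because of shadow blobs, so I'll use the eight bolts instead.

Run:
```python
from h import *
c=np.array([(291,253),(333,246),(368,271),(376,314),(350,350),(308,356),(272,331),(266,288)])
p=(c+.5)/2.6-.5+[190,140]; W=np.array([ray("top",*q,.045)[:2] for q in p]); print("valve",W.mean(0).round(4),np.linalg.norm(W-W.mean(0),axis=1).round(3))
for q in [(291,284),(354,293),(312,330)]: print("chip",(ray("top",*((np.array(q)+.5)/2.6-.5+[190,140]),.05)[:2]-W.mean(0)).round(3))
togo([.4212,-.3269,.040],-0.07)
```

```text
valve [0.4358 0.0335] [0.056 0.056 0.056 0.056 0.056 0.055 0.056 0.056]
chip [0.017 0.029]
chip [ 0.008 -0.033]
chip [-0.028  0.008]
clock 0.1 tcp [0.1587 0.6298 0.2296] toolx [-0.97   0.244 -0.   ] tooly [ 0.244  0.97  -0.002] z [-0.    -0.002 -1.   ]
offset cm [-48.82 -86.33  19.11]
yaw (tool, rad) 1.394 j7 -0.057
```

```bash
python3 -m pendant '{"offset":[[-4.8,-3,0],[-4.8,-3,0],[-4.8,-3,0],[-4.8,-3,0],[-4.8,-3,0],[-4.8,-3,0],[-4.8,-3,0],[-4.8,-3,0],[-4.8,-3,0],[-4.8,-3,0]],"yaw":[0,0,0,0,0,0,0,0,0,0]}' 1 20
python3 -m pendant '{"offset":[[0,-5.6,0],[0,-5.6,0],[0,-5.6,0],[0,-5.6,0],[0,-5.6,0],[0,-5.6,0],[0,-5.6,0],[0,-5.6,0],[0,-5.6,0],[0,-5.6,0]],"yaw":[0,0,0,0,0,0,0,0,0,0]}'
python3 -m pendant '{"offset":[[0,0,0],[0,0,0],[0,0,0],[0,0,0],[0,0,0],[0,0,0],[0,0,0],[0,0,0]],"yaw":[0.174,0.174,0.174,0.174,0.174,0.174,0.174,0.174]}'
python3 - <<'E'
from h import *
togo([.4212,-.3269,.040],-0.07); print(env.observe()["joint_positions"].round(2))
E
```

```text
clock: 1.35
tcp_pos: [0.5518, 0.2207, 0.2303]
ee_rot: [-0.386, -3.117, -0.0]
ft_force: [0.4, -0.4, -0.7]
grip_width: 1.0
grasp_force: 0.0
clock: 2.6
tcp_pos: [0.4134, -0.3222, 0.2305]
ee_rot: [0.386, 3.117, 0.001]
ft_force: [1.1, -0.0, -0.1]
grip_width: 0.999
grasp_force: 0.0
clock: 3.6
tcp_pos: [0.4139, -0.3207, 0.2302]
ee_rot: [-2.301, -2.138, 0.0]
ft_force: [-0.7, 0.1, 0.5]
grip_width: 1.0
grasp_force: 0.0
clock 3.6 tcp [ 0.4139 -0.3207  0.2302] toolx [0.074 0.997 0.   ] tooly [ 0.997 -0.074 -0.001] z [-0.001  0.    -1.   ]
offset cm [-0.58  0.78 19.02]
yaw (tool, rad) -0.004 j7 0.58
[-0.24  0.05  0.88  1.79 -0.04  1.32  0.58]
```

```bash
python3 -m pendant '{"offset":[[-0.6,0.8,4],[0,0,4],[0,0,4],[0,0,4],[0,0,2],[0,0,1],[0,0,0]],"yaw":[0,0,0,0,0,0,0]}'
python3 -m pendant '{"offset":[[0,0,0],[0,0,0],[0,0,0],[0,0,0]],"yaw":[0,0,0,0]}' -1 40
python3 -m pendant '{"offset":[[0,0,0],[0,0,0],[0,0,-1],[0,0,-4],[0,0,-4],[0,0,-4]],"yaw":[0,0,0,0,0,0]}'
python3 - <<'E'
from h import *
cv2.imwrite("pics/scene1.png",env.grab_frame("scene")[130:230,230:390][:,:,::-1].repeat(4,0).repeat(4,1))
togo([.440,.0335+.061,.17]); print(env.observe()["joint_positions"].round(2))
E
```

```text
clock: 4.47
tcp_pos: [0.422, -0.3276, 0.0408]
ee_rot: [2.296, 2.144, 0.0]
ft_force: [-0.8, 0.9, -0.7]
grip_width: 1.001
grasp_force: 0.0
clock: 4.97
tcp_pos: [0.422, -0.3275, 0.0411]
ee_rot: [2.295, 2.144, 0.001]
ft_force: [-0.9, 1.1, 2.8]
grip_width: 0.735
grasp_force: 40.0
clock: 5.72
tcp_pos: [0.4214, -0.3273, 0.1718]
ee_rot: [-2.296, -2.144, -0.0]
ft_force: [0.7, -0.5, -2.1]
grip_width: 0.732
grasp_force: 40.0
clock 5.78 tcp [ 0.4238 -0.3295  0.177 ] toolx [ 0.069  0.998 -0.002] tooly [ 0.998 -0.069  0.008] z [ 0.007 -0.003 -1.   ]
offset cm [42.42 -1.31  0.59]
[-0.22  0.14  0.91  1.84 -0.12  1.21  0.66]
```

View pics/scene1.png

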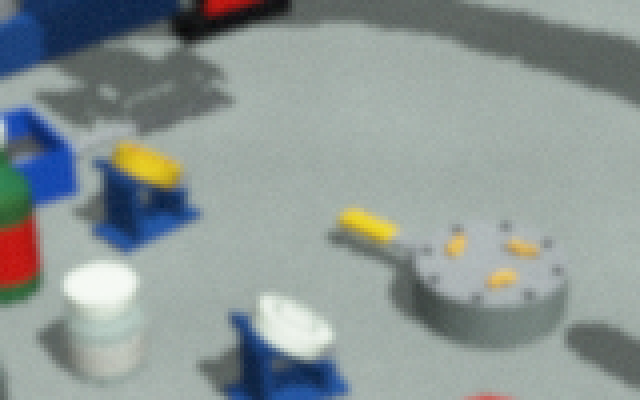

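The scraper is held and lifted: it shows at the top edge at about (230,10), and the grip width is 64 mm. The chips are still on the face at (457,245), (523,247) and (503,280) in the crop.

```bash
python3 -m pendant '{"offset":[[0,1.5,0],[5.3,1.5,0],[5.3,0,0],[5.3,0,0],[5.3,0,0],[5.3,0,0],[5.3,0,0],[5.3,-0.7,0],[5.3,-0.7,0],[0,0,0]],"yaw":[-0.07,0,0,0,0,0,0,0,0,0]}'
python3 - <<'E'
from h import *
togo([.440,.0945,.088],0); print(env.observe()["joint_positions"].round(2))
E
```

```text
clock: 7.02
tcp_pos: [0.4357, 0.0998, 0.1703]
ee_rot: [-2.21, -2.232, -0.0]
ft_force: [-0.1, -1.1, -2.5]
grip_width: 0.737
grasp_force: 40.0
clock 7.03 tcp [0.4357 0.0998 0.1703] toolx [-0.01   1.     0.001] tooly [ 1.    0.01 -0.  ] z [-0.     0.001 -1.   ]
offset cm [-0.54  0.42  8.23]
yaw (tool, rad) 0.01 j7 -0.311
[-0.74 -0.09  0.43  2.02  0.04  1.2  -0.31]
```

```bash
python3 -m pendant '{"offset":[[-0.5,0.4,3],[0,0,3],[0,0,1.5],[0,0,0.4],[0,0,0.2],[0,0,0]],"yaw":[0,0,0,0,0,0]}'
python3 -m pendant '{"offset":[[0,0,0.1],[0,0,0.1],[0,0,0]],"yaw":[0,0,0]}'
```

```text
clock: 7.78
tcp_pos: [0.4415, 0.0907, 0.0903]
ee_rot: [2.219, 2.223, 0.002]
ft_force: [-0.1, -0.7, -1.4]
grip_width: 0.73
grasp_force: 40.0
clock: 8.15
tcp_pos: [0.4409, 0.0906, 0.0876]
ee_rot: [-2.219, -2.224, -0.0]
ft_force: [-0.5, 0.3, -0.5]
grip_width: 0.733
grasp_force: 40.0
```

```bash
python3 -m pendant '{"offset":[[-1,0,0],[-1.2,0,0],[-1.2,0,0],[-1.2,0,0],[-1.2,0,0],[-1.2,0,0],[-1.2,0,0],[-1.2,0,0],[-1.2,0,0],[-1.2,0,0],[-1.2,0,0],[-1.2,0,0]],"yaw":[0,0,0,0,0,0,0,0,0,0,0,0]}'
python3 -m pendant '{"offset":[[-1,0,0],[-1,0,0],[0,0,0],[0,0,-3],[0,0,-4]],"yaw":[0,0,0,0,0]}'
python3 - <<'E'
from h import *
im=env.grab_frame("top"); cv2.imwrite("pics/top1.png",im[140:300,190:490][:,:,::-1].repeat(2,0).repeat(2,1))
print(env.observe()["joint_positions"].round(2)); togo([.4212,-.3269,.17],-0.07)
E
```

```text
clock: 9.65
tcp_pos: [0.4412, -0.0522, 0.0876]
ee_rot: [2.219, 2.224, 0.0]
ft_force: [-0.4, -1.2, -0.6]
grip_width: 0.729
grasp_force: 40.0
clock: 10.28
tcp_pos: [0.4403, -0.0709, 0.1575]
ee_rot: [-2.217, -2.223, 0.003]
ft_force: [1.3, -0.2, -1.9]
grip_width: 0.733
grasp_force: 40.0
[-0.55 -0.11  0.62  2.04  0.06  1.18  0.05]
clock 10.32 tcp [ 0.444  -0.0713  0.1632] toolx [-0.002  1.     0.001] tooly [1.    0.002 0.007] z [ 0.007  0.001 -1.   ]
offset cm [-25.55  -2.32  -0.72]
yaw (tool, rad) 0.072 j7 0.048
```

View pics/top1.png

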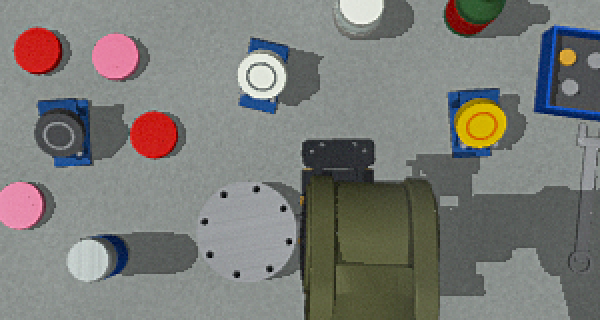

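The face is clear: all eight bolts are visible and no brass is on it, with one chip just showing beside the valve at crop (302,200). Now the scraper goes back.

```bash
python3 -m pendant '{"offset":[[-5.1,0,0],[-5.1,0,0],[-5.1,0,0],[-5.1,-1,0],[-5.1,-1.3,0],[0,0,3],[0,0,4],[0,0,3],[0,0,1],[0,0,0]],"yaw":[0,0,0,0,0.07,0,0,0,0,0]}'
python3 - <<'E'
from h import *
togo([.4212,-.3269,.041],-0.07)
E
```

```text
clock: 11.58
tcp_pos: [0.4188, -0.3263, 0.0475]
ee_rot: [-2.295, -2.145, 0.001]
ft_force: [0.9, -0.3, -1.0]
grip_width: 0.732
grasp_force: 40.0
clock 11.57 tcp [ 0.4188 -0.3263  0.0475] toolx [0.068 0.998 0.   ] tooly [ 0.998 -0.068 -0.001] z [-0.001  0.    -1.   ]
offset cm [-0.05  0.24  0.65]
yaw (tool, rad) 0.002 j7 0.807
```

```bash
python3 -m pendant '{"offset":[[0,0.2,0.3],[0,0,0.2],[0,0,0.1],[0,0,0.1],[0,0,0]],"yaw":[0,0,0,0,0]}'
python3 -m pendant '{"offset":[[0,0,0],[0,0,0],[0,0,0]],"yaw":[0,0,0]}' 1 15
python3 -m pendant '{"offset":[[0,0,-3],[0,0,-5],[0,0,-6],[0,0,-3]],"yaw":[0,0,0,0]}'
python3 - <<'E'
from h import *
togo([.640,.012,.064],-0.224+np.pi/2);print(env.observe()["joint_positions"].round(2))
E
```

```text
clock: 12.2
tcp_pos: [0.4209, -0.3267, 0.0411]
ee_rot: [2.296, 2.145, 0.001]
ft_force: [-0.7, 1.5, 4.4]
grip_width: 0.73
grasp_force: 40.0
clock: 12.58
tcp_pos: [0.4207, -0.3266, 0.0404]
ee_rot: [2.296, 2.145, -0.0]
ft_force: [0.2, 0.2, -1.0]
grip_width: 0.961
grasp_force: 0.0
clock: 13.08
tcp_pos: [0.4216, -0.3277, 0.2137]
ee_rot: [2.293, 2.142, 0.003]
ft_force: [0.0, -1.1, -1.4]
grip_width: 0.999
grasp_force: 0.0
clock 13.07 tcp [ 0.4216 -0.3277  0.2137] toolx [ 0.068  0.998 -0.001] tooly [ 0.998 -0.068  0.004] z [ 0.004 -0.001 -1.   ]
offset cm [35.4  19.41 15.01]
yaw (tool, rad) -1.415 j7 0.631
[-0.3   0.1   0.97  1.79 -0.09  1.29  0.63]
```

```bash
python3 -m pendant '{"offset":[[4.4,2.4,0],[4.4,2.4,0],[4.4,2.4,0],[4.4,2.4,0],[4.4,2.4,0],[4.4,2.4,0],[4.4,2.4,0],[4.4,2.4,0]],"yaw":[0,0,0,0,0,0,0,0]}'
python3 -m pendant '{"offset":[[0,0,0],[0,0,0],[0,0,0],[0,0,0],[0,0,0],[0,0,0],[0,0,0],[0,0,0],[0,0,0]],"yaw":[-0.177,-0.177,-0.177,-0.177,-0.177,-0.177,-0.177,-0.177,0]}'
python3 - <<'E'
from h import *
togo([.639,.012,.0645],-0.224+np.pi/2);print(env.observe()["joint_positions"].round(2))
E
```

```text
clock: 14.08
tcp_pos: [0.637, 0.013, 0.2104]
ee_rot: [2.296, 2.145, 0.0]
ft_force: [-0.4, -0.1, -0.3]
grip_width: 1.003
grasp_force: 0.0
clock: 15.2
tcp_pos: [0.6361, 0.0114, 0.2104]
ee_rot: [-0.352, -3.122, -0.0]
ft_force: [-0.4, 0.2, -0.9]
grip_width: 1.001
grasp_force: 0.0
clock 15.2 tcp [0.6361 0.0114 0.2104] toolx [-0.975  0.223  0.   ] tooly [0.223 0.975 0.   ] z [-0.  0. -1.]
offset cm [-0.27  0.12 14.58]
yaw (tool, rad) -0.001 j7 1.403
[-0.46  0.32  0.5   1.53 -0.16  1.33  1.4 ]
```

```bash
python3 -m pendant '{"offset":[[-0.3,0.1,4],[0,0,4],[0,0,4],[0,0,2],[0,0,0.6],[0,0,0]],"yaw":[0,0,0,0,0,0]}'
python3 -m pendant '{"offset":[[0,0,0],[0,0,0],[0,0,0],[0,0,0],[0,0,0]],"yaw":[0,0,0,0,0]}' -1 12
python3 -m pendant '{"offset":[[0,0,-0.5],[0,0,-1.5],[0,0,-3],[0,0,-4],[0,0,-3],[0,0,0]],"yaw":[0,0,0,0,0,0]}'
python3 - <<'E'
from h import *
cv2.imwrite("pics/scene2.png",env.grab_frame("scene")[130:270,220:420][:,:,::-1].repeat(4,0).repeat(4,1))
togo([.4358,.0335,.0785],0);print(env.observe()["joint_positions"].round(2))
E
```

```text
clock: 15.95
tcp_pos: [0.6401, 0.0118, 0.0655]
ee_rot: [0.35, 3.121, 0.0]
ft_force: [-0.4, -0.1, 0.9]
grip_width: 0.999
grasp_force: 0.0
clock: 16.58
tcp_pos: [0.6396, 0.0109, 0.0653]
ee_rot: [0.35, 3.121, -0.001]
ft_force: [-0.7, -2.4, 4.3]
grip_width: 0.729
grasp_force: 12.0
clock: 17.32
tcp_pos: [0.6413, 0.0123, 0.1883]
ee_rot: [0.348, 3.116, 0.003]
ft_force: [0.5, -0.5, 0.4]
grip_width: 0.731
grasp_force: 12.0
clock 17.38 tcp [0.64   0.0123 0.186 ] toolx [-0.975  0.22  -0.002] tooly [0.22  0.975 0.002] z [ 0.003  0.001 -1.   ]
offset cm [20.41 -2.46 10.7 ]
yaw (tool, rad) 1.348 j7 1.414
[-0.45  0.34  0.49  1.56 -0.17  1.28  1.41]
```

View pics/scene2.png

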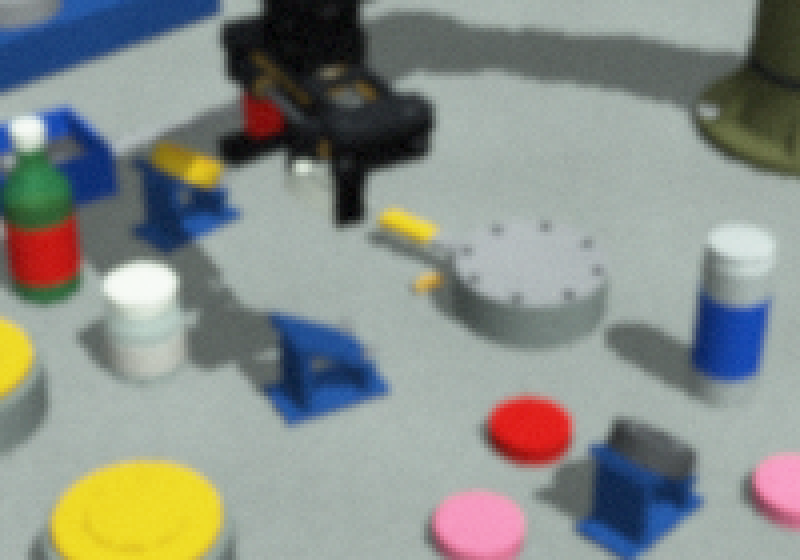

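The white disc is in the fingers at (305,170), its cradle is empty, the face is clear, and a chip lies on the bench at (425,283). Next I'll carry the disc over the valve.

```bash
python3 -m pendant '{"offset":[[4,-0.6,0],[5.6,-0.6,0],[5.6,-0.6,0],[4,-0.6,0],[2.1,0,1],[0,0,4],[0,0,3.5],[0,0,1],[0,0,0]],"yaw":[0,0,0,0,0,0,0,0,0]}'
python3 - <<'E'
from h import *
togo([.4264,.0356,.0735],-0.224+np.pi/2);print(env.observe()["joint_positions"].round(2))
E
```

```text
clock: 18.5
tcp_pos: [0.4257, 0.0354, 0.0891]
ee_rot: [-0.349, -3.12, 0.001]
ft_force: [0.3, 0.3, -1.0]
grip_width: 0.729
grasp_force: 12.0
clock 18.5 tcp [0.4257 0.0354 0.0891] toolx [-0.975  0.221  0.002] tooly [ 0.221  0.975 -0.001] z [-0.002 -0.001 -1.   ]
offset cm [-0.06  0.03  1.56]
yaw (tool, rad) 0.001 j7 1.185
[-0.61 -0.04  0.46  2.16  0.02  1.03  1.19]
```

```bash
python3 -m pendant '{"offset":[[0,0,1],[0,0,0.4],[0,0,0.2],[0,0,0]],"yaw":[0,0,0,0]}'
python3 -m pendant '{"offset":[[-0.16,0,0.17],[-0.16,0,0.17],[-0.14,0,0.18],[-0.13,0,0.19],[0,0,0]],"yaw":[0,0,0,0,0]}'
python3 -m pendant '{"offset":[[-0.11,0,0.2],[-0.1,0,0.2],[-0.08,0,0.2],[-0.08,0,0.2],[0,0,0]],"yaw":[0,0,0,0,0]}'
```

```text
clock: 19.0
tcp_pos: [0.4264, 0.0355, 0.0737]
ee_rot: [0.349, 3.122, 0.0]
ft_force: [-0.0, -0.7, -0.9]
grip_width: 0.728
grasp_force: 12.0
clock: 19.62
tcp_pos: [0.4327, 0.0342, 0.0666]
ee_rot: [0.349, 3.121, 0.0]
ft_force: [1.1, -0.1, 1.7]
grip_width: 0.729
grasp_force: 12.0
clock: 20.25
tcp_pos: [0.4354, 0.0333, 0.0582]
ee_rot: [-0.349, -3.122, 0.0]
ft_force: [1.6, 0.1, 0.9]
grip_width: 0.73
grasp_force: 12.0
```

```bash
python3 -m pendant '{"offset":[[0,0,0.1],[0,0,0]],"yaw":[0,0]}'
python3 -m pendant '{"offset":[[0,0,0.1],[0,0,0]],"yaw":[0,0]}'; python3 -m pendant '{"offset":[[0,0,0.07],[0,0,0]],"yaw":[0,0]}'
```

```text
clock: 20.5
tcp_pos: [0.4355, 0.0333, 0.0574]
ee_rot: [-0.349, -3.122, 0.0]
ft_force: [1.7, -0.4, 1.7]
grip_width: 0.731
grasp_force: 12.0
clock: 20.75
tcp_pos: [0.4355, 0.0334, 0.0564]
ee_rot: [-0.349, -3.122, 0.0]
ft_force: [2.1, -0.4, 2.2]
grip_width: 0.734
grasp_force: 12.0
clock: 21.0
tcp_pos: [0.4357, 0.0333, 0.0558]
ee_rot: [0.349, 3.122, 0.0]
ft_force: [1.8, -0.9, 3.1]
grip_width: 0.732
grasp_force: 12.0
```

```bash
python3 -m pendant '{"offset":[[0,0,0.07],[0,0,0]],"yaw":[0,0]}'; python3 -m pendant '{"offset":[[0,0,0.06],[0,0,0]],"yaw":[0,0]}'
python3 - <<'E'
from h import *
im=env.grab_frame("scene"); u,v=proj("scene",[.436,.033,.055]).astype(int); cv2.imwrite("pics/scene3.png",cv2.resize(im[v-35:v+35,u-50:u+50][:,:,::-1],None,fx=6,fy=6,interpolation=cv2.INTER_CUBIC)); print(u,v)
E
```

```text
clock: 21.25
tcp_pos: [0.4358, 0.0333, 0.0557]
ee_rot: [-0.349, -3.122, -0.0]
ft_force: [-1.1, -1.7, 9.1]
grip_width: 0.731
grasp_force: 12.0
clock: 21.5
tcp_pos: [0.4358, 0.0333, 0.0555]
ee_rot: [-0.349, -3.122, -0.0]
ft_force: [-2.0, -1.7, 12.9]
grip_width: 0.736
grasp_force: 12.0
351 191
```

View pics/scene3.png

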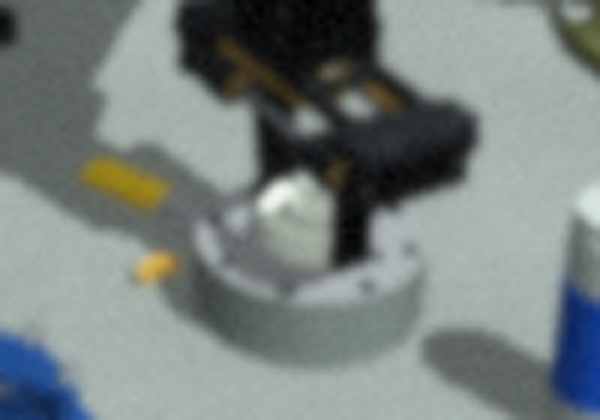

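The white disc at crop (300,220) doesn't look flat: it looks steep between the fingers. I'll estimate its tilt numerically before releasing.

```bash
cat > tilt.py <<'E'
from h import *
import sys
from scipy.optimize import minimize
def run(maskf,hint,save=None,name="scene",z0=.054):
    im=env.grab_frame(name).astype(int)
    if save: cv2.imwrite(save,im[:,:,::-1].astype(np.uint8))
    s=env.observe(); T=R.from_rotvec(s["ee_rot"]).as_matrix(); tx=T[:,0]; ty=T[:,1]
    M=maskf(im); darkm=im.max(2)<75
    u,v=proj(name,hint).astype(int); r=30; S=4; sl=np.s_[v-r:v+r,u-r:u+r]; o=np.array([u-r,v-r])
    up=lambda a: cv2.resize(a[sl].astype(np.uint8),None,fx=S,fy=S,interpolation=cv2.INTER_NEAREST)>0
    A,D=up(M),up(darkm); ang=np.linspace(0,2*np.pi,40,endpoint=False)
    print("white px",M[sl].sum())
    res=[]
    for th in range(-90,91,6):
        t=np.radians(th); n=np.array([0,0,1])*np.cos(t)+tx*np.sin(t); e=np.cross(ty,n)  # th>0: top leans to tool +x (as picked: +32)
        for dx in np.arange(-.016,.017,.004):
            for dz in np.arange(-.01,.035,.004):
                m=s["tcp_pos"]+tx*dx; m[2]=z0+dz
                pts=np.vstack([m+n*h+.032*(np.outer(np.cos(ang),e)+np.outer(np.sin(ang),ty)) for h in(-.009,.009)])
                p=(np.array([proj(name,q) for q in pts])-o+.5)*S
                g=np.zeros(A.shape,np.uint8); cv2.fillConvexPoly(g,np.round(cv2.convexHull(p.astype(np.float32))).astype(np.int32),1)
                res.append((((A&(g==0)).sum()+((g>0)&~A&~D).sum())/S/S,th,round(dx,3),round(dz,3)))
    res.sort(); [print(x) for x in res[:8]]
    print("best near flat",[x for x in res if abs(x[1])<=6][0])
E
python3 - <<'E'
from tilt import *
run(lambda im:(im.min(2)>125)&(im[...,2]<=im[...,0]+8)&(im[...,0]-im[...,2]>=0)&(im.min(2)>135),[.436,.033,.065],"pics/s4.png")
im=cv2.imread("pics/s4.png"); u,v=351,187
print(im[v-14:v+16:2,u-24:u+26:3].min(2)); print((im[...,2].astype(int)-im[...,0])[v-14:v+16:2,u-24:u+26:3])
E
```

```text
white px 125
(np.float64(66.4375), 24, np.float64(0.0), np.float64(-0.002))
(np.float64(66.4375), 30, np.float64(0.0), np.float64(-0.002))
(np.float64(66.9375), -30, np.float64(0.004), np.float64(0.01))
(np.float64(67.3125), -36, np.float64(0.004), np.float64(0.01))
(np.float64(67.625), -78, np.float64(0.0), np.float64(0.01))
(np.float64(67.6875), -42, np.float64(0.004), np.float64(0.01))
(np.float64(67.8125), 24, np.float64(0.004), np.float64(-0.006))
(np.float64(68.0), 18, np.float64(0.0), np.float64(-0.002))
best near flat (np.float64(71.375), 6, np.float64(0.004), np.float64(-0.002))
[[163 166 163 152 120 100  48  29  67  37  85 148  89  37  36  63  73]
 [167 164 161 167 164 138  48  58 137  98  37 100  69  51  42  43  46]
 [164 167 163 166 165 144  27  61 123 103  35  46  47  42  41  38  41]
 [146 164 168 166 165 148  24  31  56  41  32  42  44  50  41  33  30]
 [108 153 168 166 167 149  26  15  25  29  27  30  42  36  28  19  20]
 [100 112 154 167 169 154  30  18  44  17  30  17  30  24  13  17  19]
 [ 79 100 118 158 168 148  44 106 148  51  34  12  17  10  16  16  31]
 [ 44  9
[... 926 characters left out ...]
 -5  -6  -9  -6  -2  -4  -4   1  22  -1  -5  -4  -5  -2   0]
 [ 39   0  -7  -5  -7  -7  -3   1  -1   1  28  -4   0  -3  -1  -5  -5]
 [103   8  -6  -3  -6  -6  -1   1   1   0  14  -3  -3  -2   0  -1  -7]
 [ 53  -4  -9  -6  -8  -4   3   1   1  -1  -1  -5  -3  -3  -4  -4  -8]
 [  6  -7  -6  -7  -9  -8   3  -2   1   1   0  -3  -7  -8  -9  -8  -4]
 [ -5  -7  -7  -7  -9  -8   0   1   1   1   2  -2  -7 -11  -9  -7  -8]
 [ -2  -5  -7 -10  -4  -5   2   3   4   3  -1  -8  -8 -11  -9  -9  -6]
 [ 25   5  -4  -8  -6  -5   0   1  -1   0   1  -5  -8  -9  -6  -7  -7]
 [120  49  -3  -9  -8  -8  -6  -4  -1  -1  -1  -3  -7 -11 -11  -7  -6]
 [100  30  -2  -8  -8 -10  -9  -3  -5  -6  -8  -8 -10 -10 -10  -5  -7]]
```

Run:
```python
from tilt import *
def mk(im):
    b=cv2.GaussianBlur((im[...,0]-im[...,2]).astype(np.float32),(0,0),.7); return (b>-3.5)&(b<12)&(im.min(2)>95)
run(mk,[.436,.033,.065])
im=env.grab_frame("scene").astype(int); M=mk(im); u,v=351,187
for r in range(v-18,v+20): print(r,''.join('#' if M[r,c] else ('.' if im[r,c].max()>75 else 'x') for c in range(u-25,u+25)))
```

```text
white px 259
(np.float64(116.75), -60, np.float64(0.0), np.float64(0.006))
(np.float64(117.375), -54, np.float64(0.0), np.float64(0.006))
(np.float64(118.5), -48, np.float64(0.0), np.float64(0.006))
(np.float64(118.75), -42, np.float64(0.0), np.float64(0.006))
(np.float64(118.875), 0, np.float64(0.0), np.float64(-0.002))
(np.float64(119.25), -72, np.float64(-0.004), np.float64(0.006))
(np.float64(119.375), -6, np.float64(0.004), np.float64(-0.002))
(np.float64(119.5625), -66, np.float64(0.0), np.float64(0.006))
best near flat (np.float64(118.875), 0, np.float64(0.0), np.float64(-0.002))
169 .........xxxxxxxxxxxxxxxxxxxxxxxxxxxxxxxx.........
170 ..........xxxxxxxxxxxxxxxxxxxxxxxxxx.xxxxx........
171 ...........xxxxxxxxxxxxxxxxxxxxx.#.....xxxxx......
172 ...........#.....xxxxxxxxxxxxxx.####....xxxxx.....
173 ............###...xxxxxxx.xxxxx.##.##...xxxxxxx...
174 ..................xxxxxx.##.xxxx......xxxxxxxxxxxx
175 ..................xxxxx.###..xxxx.....xxxxxxxxxxxx
176 ..................xxxxx.......xxxxxxxxxxxxxxxxxxxx
177 ..................xxxxx.......xxxxxxxxxxxxxxxxxxxx
178 .......
[... 883 characters left out ...]
........############.xxxxx..............
195 ##................############.xxxxx..............
196 ####..............############.xxxxx..............
197 ....##.............###########.xxxxx..............
198 ......#.............##########xxxxxx..............
199 .....................#########xxxxx...............
200 ......................########....................
201 ........x.........................................
202 .....#..xx........................................
203 ..###...xx........................................
204 ####....xxx.......................................
205 ........xxx.......................................
206 .........xxx......................................
```

The silhouette is 19 px wide and 15 px tall, about rows 185–200. That matches a flat disc, and the force jump at TCP 0.0557 agrees, so I'll ease off, release and lift.

```bash
python3 -m pendant '{"offset":[[0,0,-0.15],[0,0,0]],"yaw":[0,0]}'
python3 -m pendant '{"offset":[[0,0,0],[0,0,0],[0,0,0]],"yaw":[0,0,0]}' 1
python3 -m pendant '{"offset":[[0,0,-3],[0,0,-5],[0,0,-5],[0,0,-2]],"yaw":[0,0,0,0]}'
python3 - <<'E'
from h import *
togo([.5645,.2744,.0645],.023+np.pi/2);print(env.observe()["joint_positions"].round(2))
E
```

```text
clock: 21.95
tcp_pos: [0.4349, 0.0335, 0.0556]
ee_rot: [-0.349, -3.121, 0.0]
ft_force: [-0.1, 0.3, 2.7]
grip_width: 0.732
grasp_force: 12.0
clock: 22.32
tcp_pos: [0.4354, 0.0334, 0.0557]
ee_rot: [-0.349, -3.122, 0.0]
ft_force: [0.3, -0.1, 1.0]
grip_width: 0.962
grasp_force: 0.0
clock: 22.82
tcp_pos: [0.4371, 0.0336, 0.2091]
ee_rot: [0.349, 3.118, 0.004]
ft_force: [-0.1, -0.1, -1.1]
grip_width: 0.998
grasp_force: 0.0
clock 22.82 tcp [0.4371 0.0336 0.2091] toolx [-0.975  0.221 -0.004] tooly [0.221 0.975 0.003] z [ 0.005  0.002 -1.   ]
offset cm [-7.05 26.26 14.56]
yaw (tool, rad) -0.246 j7 1.148
[-0.62 -0.16  0.44  1.99  0.07  1.29  1.15]
```

```bash
python3 -m pendant '{"offset":[[-1.4,5.25,0],[-1.4,5.25,0],[-1.4,5.25,0],[-1.4,5.25,0],[-1.4,5.25,0],[0,0,0],[0,0,0],[0,0,0]],"yaw":[0,0,0,0,0,-0.123,-0.123,0]}'
python3 - <<'E'
from fit import *
# blank: re-fit from first picture, print dark map
for r in range(190,224): print(r,''.join('B' if blue[r,c] else ('#' if dark[r,c] else '.') for c in range(200,245)))
top=env.grab_frame("top"); cv2.imwrite("pics/top2.png",top[:,:,::-1])
t=top.astype(int); w=(t.min(2)>185); u,v=proj("top",[.436,.033,.063]).astype(int)
yy,xx=np.nonzero(w[v-22:v+22,u-22:u+22]); print("white",len(xx),xx.min()+u-22,xx.max()+u-22,yy.min()+v-22,yy.max()+v-22)
print("seal centre",ray("top",(xx.min()+xx.max())/2+u-22,(yy.min()+yy.max())/2+v-22,.063).round(4), ray("top",xx.mean()+u-22,yy.mean()+v-22,.063).round(4))
togo([.5645,.2744,.0645],.023+np.pi/2)
E
```

```text
clock: 23.82
tcp_pos: [0.5618, 0.2739, 0.2054]
ee_rot: [0.035, -3.141, 0.001]
ft_force: [0.2, -0.7, 0.1]
grip_width: 1.001
grasp_force: 0.0
190 .........#BBBB#BBBBBBBBBBBBBBBBBBB##.........
191 .........BBBBBBBBBBBBBBBBBBBBBBBBB##.........
192 .........BBBBBBBBBBBBBBBBBBBBBBBBB##.........
193 .........BBBBBBBBBBBBBBBBBBBBBBBBB###########
194 .........BBBBBBBB#####.BBBBBBBBBBB###########
195 .........BBBBB###########BBBBBBBBB.##########
196 ..........BB###############BBBBBBB.##########
197 ..........B#################B#BBBB###########
198 ...........###################BBBB###########
199 .........#####################BBBB###########
200 .........######################BBB###########
201 ........#######.......##########BBB##########
202 ........######...####...########BBB##########
203 ........#####..########..#######BBB##########
204 ........####..##########..#######BB##########
205 .......#####.############..######BB##########
206 .......####..############..######BB##########
207 .......####..############..######BB##########
208 .......####..#############.#####BBB##########
209 ......
[... 298 characters left out ...]
........###################BBBB##########
216 .............################..BBBB.#########
217 ...............##########.BB...BBBB.#########
218 .................BBBBBBBBBBBBBBBBBB##########
219 .................BBBBBBBBBBBBBBBBBB######....
220 .................BBBBBBBBBBBBBBBBBBB#........
221 .................BBBBBBBBBBBBBBBBBBB#........
222 .................BBBBBBBBBBBBBBBBBB##........
223 .....................##......................
white 419 300 324 244 269
seal centre [0.4336 0.0352 0.063 ] [0.4329 0.035  0.063 ]
clock 23.88 tcp [0.5618 0.2738 0.2056] toolx [-1.    -0.021  0.   ] tooly [-0.021  1.    -0.   ] z [-0. -0. -1.]
offset cm [-0.28  0.05 14.11]
yaw (tool, rad) -0.002 j7 1.159
```

Run:
```python
from fit import *
for q,n in [((.5702,.2745,.0233),"blank"),((.5774,-.2652,.0314),"cap"),((.6434,.0108,-.2238),"seal")]:
    p=P(place(disc,*q)); print(n,p.min(0).round(1),p.max(0).round(1))
for nm,m,sl in [("cap",yel,np.s_[180:225,405:455]),("seal",white,np.s_[160:198,300:342])]:
    y,x=np.nonzero(m[sl]); print(nm,x.min()+sl[1].start,y.min()+sl[0].start,x.max()+sl[1].start,y.max()+sl[0].start)
```

```text
blank [206.1 192.9] [232.3 218.2]
cap [416. 188.] [442.9 213.6]
seal [307.9 163.7] [333.2 189.2]
cap 418 189 442 213
seal 309 167 332 188
```

```bash
python3 -m pendant '{"offset":[[-0.3,0.05,4],[0,0,4],[0,0,4],[0,0,1.6],[0,0,0.5],[0,0,0]],"yaw":[0,0,0,0,0,0]}'
python3 -m pendant '{"offset":[[0,0,0],[0,0,0],[0,0,0],[0,0,0],[0,0,0]],"yaw":[0,0,0,0,0]}' -1 25
python3 -m pendant '{"offset":[[0,0,-0.5],[0,0,-1.5],[0,0,-3],[0,0,-4],[0,0,-3],[0,0,0]],"yaw":[0,0,0,0,0,0]}'
python3 - <<'E'
from h import *
togo([.4345+0,.0343,.0785]);print(env.observe()["joint_positions"].round(2))
E
```

```text
clock: 24.62
tcp_pos: [0.5658, 0.2749, 0.0662]
ee_rot: [-0.036, 3.14, 0.002]
ft_force: [0.3, 0.6, 0.6]
grip_width: 1.001
grasp_force: 0.0
clock: 25.25
tcp_pos: [0.5653, 0.2736, 0.0656]
ee_rot: [-0.036, 3.141, -0.001]
ft_force: [-1.2, -3.8, 5.0]
grip_width: 0.731
grasp_force: 25.0
clock: 26.0
tcp_pos: [0.5664, 0.2759, 0.1882]
ee_rot: [-0.037, 3.136, 0.006]
ft_force: [-0.0, -0.0, -4.1]
grip_width: 0.729
grasp_force: 24.9
clock 26.0 tcp [0.5664 0.2759 0.1882] toolx [-1.    -0.024 -0.005] tooly [-0.024  1.     0.004] z [ 0.005  0.004 -1.   ]
offset cm [ 13.82 -23.88  10.81]
[-0.73  0.3   0.29  1.58 -0.09  1.27  1.17]
```

```bash
python3 -m pendant '{"offset":[[1.5,-2.9,0],[2.7,-4.3,0],[2.7,-4.3,0],[2.7,-4.3,0],[2.7,-4.3,0],[2.2,-3.6,0],[0.2,-0.2,2],[0,0,3],[0,0,2.5],[0,0,0.7],[0,0,0]],"yaw":[0,0,0,0,0,0,0,0,0,0,0]}'
python3 - <<'E'
from h import *
togo([.4254,.0333,.0915],.023+np.pi/2);print(env.observe()["joint_positions"].round(2))
E
```

```text
clock: 27.38
tcp_pos: [0.4229, 0.0322, 0.1024]
ee_rot: [0.037, -3.14, 0.001]
ft_force: [0.0, -0.3, -3.4]
grip_width: 0.726
grasp_force: 24.9
clock 27.38 tcp [0.4229 0.0322 0.1024] toolx [-1.    -0.023  0.001] tooly [-0.023  1.    -0.   ] z [-0.001 -0.    -1.   ]
offset cm [-0.25  0.11  1.09]
yaw (tool, rad) 0.0 j7 1.427
[-0.58 -0.07  0.43  2.15  0.03  1.06  1.43]
```

```bash
python3 -m pendant '{"offset":[[-0.25,0.1,0.5],[0,0,0.4],[0,0,0.15],[0,0,0]],"yaw":[0,0,0,0]}'
python3 -m pendant '{"offset":[[-0.16,0,0.17],[-0.16,0,0.17],[-0.14,0,0.18],[-0.13,0,0.19],[0,0,0]],"yaw":[0,0,0,0,0]}'
python3 -m pendant '{"offset":[[-0.11,0,0.2],[-0.1,0,0.2],[-0.08,0,0.2],[-0.08,0,0.1],[0,0,0]],"yaw":[0,0,0,0,0]}'
```

```text
clock: 27.88
tcp_pos: [0.426, 0.0332, 0.0925]
ee_rot: [-0.036, 3.141, 0.0]
ft_force: [-1.0, 0.2, -4.1]
grip_width: 0.724
grasp_force: 24.9
clock: 28.5
tcp_pos: [0.4328, 0.0334, 0.0857]
ee_rot: [-0.036, 3.14, 0.0]
ft_force: [0.6, -0.6, 0.9]
grip_width: 0.727
grasp_force: 25.0
clock: 29.12
tcp_pos: [0.4358, 0.0334, 0.0783]
ee_rot: [-0.036, 3.141, -0.0]
ft_force: [2.2, -0.4, 2.1]
grip_width: 0.73
grasp_force: 25.0
```

```bash
python3 -m pendant '{"offset":[[0,0,0.12],[0,0,0.1],[0,0,0]],"yaw":[0,0,0]}'
python3 -m pendant '{"offset":[[0,0,0.08],[0,0,0]],"yaw":[0,0]}';python3 -m pendant '{"offset":[[0,0,0.08],[0,0,0]],"yaw":[0,0]}'
```

```text
clock: 29.5
tcp_pos: [0.4361, 0.0336, 0.0764]
ee_rot: [-0.037, 3.14, 0.001]
ft_force: [4.3, 0.4, 2.4]
grip_width: 0.727
grasp_force: 25.0
clock: 29.75
tcp_pos: [0.4362, 0.0336, 0.0757]
ee_rot: [-0.037, 3.14, 0.001]
ft_force: [4.7, 0.0, 3.2]
grip_width: 0.728
grasp_force: 25.0
clock: 30.0
tcp_pos: [0.4364, 0.0337, 0.0752]
ee_rot: [-0.037, 3.14, 0.001]
ft_force: [4.1, 0.4, 5.8]
grip_width: 0.729
grasp_force: 25.0
```

```bash
python3 -m pendant '{"offset":[[-0.05,0,0.06],[0,0,0]],"yaw":[0,0]}';python3 -m pendant '{"offset":[[0,0,0.06],[0,0,0]],"yaw":[0,0]}'; python3 -m pendant '{"offset":[[0,0,0.05],[0,0,0]],"yaw":[0,0]}'
```

```text
clock: 30.25
tcp_pos: [0.4366, 0.0338, 0.075]
ee_rot: [-0.037, 3.141, 0.001]
ft_force: [2.0, 0.5, 12.2]
grip_width: 0.723
grasp_force: 25.0
clock: 30.5
tcp_pos: [0.4367, 0.0338, 0.0748]
ee_rot: [-0.037, 3.141, 0.001]
ft_force: [-0.6, 0.5, 15.3]
grip_width: 0.732
grasp_force: 25.0
clock: 30.75
tcp_pos: [0.4367, 0.0339, 0.0747]
ee_rot: [-0.037, 3.141, 0.001]
ft_force: [-1.1, 0.6, 18.5]
grip_width: 0.729
grasp_force: 25.0
```

```bash
python3 -m pendant '{"offset":[[0,0,-0.2],[0,0,0]],"yaw":[0,0]}'
python3 -m pendant '{"offset":[[0,0,0],[0,0,0],[0,0,0]],"yaw":[0,0,0]}' 1
python3 -m pendant '{"offset":[[0,0,-3],[0,0,-5],[0,0,-4],[0,0,-1],[0,0,0]],"yaw":[0,0,0,0,0]}'
python3 - <<'E'
from h import *
togo([.5727,-.2654,.0650],.031+np.pi/2);print(env.observe()["joint_positions"].round(2))
E
```

```text
clock: 31.0
tcp_pos: [0.4355, 0.0336, 0.0748]
ee_rot: [0.037, -3.14, -0.0]
ft_force: [2.6, 1.1, 6.4]
grip_width: 0.73
grasp_force: 25.0
clock: 31.38
tcp_pos: [0.4348, 0.0332, 0.074]
ee_rot: [0.036, -3.139, 0.001]
ft_force: [0.3, 1.1, 0.7]
grip_width: 0.96
grasp_force: 0.0
clock: 32.0
tcp_pos: [0.4359, 0.0335, 0.2045]
ee_rot: [0.037, -3.141, -0.0]
ft_force: [-0.6, -0.1, -0.8]
grip_width: 1.002
grasp_force: 0.0
clock 32.0 tcp [0.4359 0.0335 0.2045] toolx [-1.    -0.023  0.   ] tooly [-0.023  1.     0.   ] z [-0.  0. -1.]
offset cm [-12.99 -30.2   13.94]
yaw (tool, rad) -0.008 j7 1.399
[-0.59 -0.15  0.42  2.    0.06  1.28  1.4 ]
```

```bash
python3 -m pendant '{"offset":[[-2.2,-5,0],[-2.2,-5,0],[-2.2,-5,0],[-2.2,-5,0],[-2.2,-5,0],[-2,-5,0],[0,0,0]],"yaw":[0,0,0,0,0,0,-0.01]}'
python3 - <<'E'
from h import *
top=env.grab_frame("top"); cv2.imwrite("pics/top3.png",top[:,:,::-1])
im=top.astype(int); d=(im.max(2)<115); u,v=proj("top",[.435,.034,.081]).astype(int)
for r in range(v-20,v+20): print(r,''.join('#' if im[r,c].max()<100 else ('w' if im[r,c].min()>185 else '.') for c in range(u-24,u+24)))
print(u-24); togo([.5727,-.2654,.0650],.031+np.pi/2)
E
```

```text
clock: 32.88
tcp_pos: [0.5709, -0.2684, 0.2013]
ee_rot: [0.041, -3.135, 0.005]
ft_force: [0.6, 0.6, 0.1]
grip_width: 1.002
grasp_force: 0.0
236 ............####..........................######
237 ............####...........................##...
238 .............##.............................####
239 .............................................###
240 ..............................................##
241 ..............................................##
242 ...............................................#
243 ..........................................###...
244 .........................#..#.............###...
245 ....................##########.............##...
246 ..................###############...............
247 .................#################..............
248 ................###################.............
249 ....#..........######.......#######.............
250 ...###.........####...........######............
251 ...###........#####...#####....######...........
252 ....#........#####..#########...#####...........
253 .............####...##########..#####...........
254 ..
[... 665 characters left out ...]
##.......#.......
267 #....####.........###############......#........
268 #.....##............############..##............
269 ......................##.##....................#
270 ...............................................#
271 ..............................................##
272 .............................................###
273 ...................................###.......#.#
274 ...................................####.....###.
275 ....................................##.....#####
288
clock 32.92 tcp [ 0.5712 -0.2655  0.2017] toolx [-1.    -0.029  0.006] tooly [-0.029  1.    -0.001] z [-0.006 -0.001 -1.   ]
offset cm [-2.300e-01  1.000e-02  1.367e+01]
yaw (tool, rad) -0.001 j7 2.179
```

```bash
python3 -m pendant '{"offset":[[-0.2,0,4],[0,0,4],[0,0,4],[0,0,1.2],[0,0,0.5],[0,0,0]],"yaw":[0,0,0,0,0,0]}'
python3 -m pendant '{"offset":[[0,0,0],[0,0,0],[0,0,0],[0,0,0],[0,0,0]],"yaw":[0,0,0,0,0]}' -1 12
python3 -m pendant '{"offset":[[0,0,-0.5],[0,0,-1.5],[0,0,-3],[0,0,-4],[0,0,-3],[0,0,0]],"yaw":[0,0,0,0,0,0]}'
python3 - <<'E'
from h import *
print("blank on stack",ray("top",312.6,256.8,.081).round(4))
togo([.4254,.0333,.110],.031+np.pi/2);print(env.observe()["joint_positions"].round(2))
E
```

```text
clock: 33.67
tcp_pos: [0.5757, -0.2634, 0.069]
ee_rot: [-0.053, 3.139, -0.0]
ft_force: [-0.2, -0.8, 0.1]
grip_width: 1.002
grasp_force: 0.0
clock: 34.3
tcp_pos: [0.5762, -0.2656, 0.0691]
ee_rot: [-0.051, 3.138, -0.005]
ft_force: [3.0, -4.2, 1.9]
grip_width: 0.73
grasp_force: 12.0
clock: 35.05
tcp_pos: [0.576, -0.2634, 0.1909]
ee_rot: [-0.053, 3.137, -0.0]
ft_force: [0.1, -0.1, -1.3]
grip_width: 0.73
grasp_force: 12.0
blank on stack [0.4333 0.033  0.081 ]
clock 35.05 tcp [ 0.576  -0.2634  0.1909] toolx [-0.999 -0.034 -0.004] tooly [-0.034  0.999 -0.   ] z [ 0.004 -0.    -1.   ]
offset cm [14.09 30.17  8.03]
yaw (tool, rad) 0.003 j7 2.186
[-0.2   0.36  0.74  1.58 -0.25  1.3   2.19]
```

```bash
python3 -m pendant '{"offset":[[1.6,3.5,0],[2.4,5.3,0],[2.4,5.3,0],[2.4,5.3,0],[2.4,5.3,0],[1.8,4,0],[0.8,1.4,1],[0,0,3],[0,0,2],[0,0,0.7],[0,0,0]],"yaw":[0,0,0,0,0,0,0,0,0,0,0]}'
python3 - <<'E'
from h import *
togo([.428,.0333,.113],.031+np.pi/2);print(env.observe()["joint_positions"].round(2))
im=env.grab_frame("scene"); u,v=proj("scene",[.43,.033,.10]).astype(int); cv2.imwrite("pics/scene5.png",cv2.resize(im[v-35:v+40,u-50:u+50][:,:,::-1],None,fx=6,fy=6,interpolation=cv2.INTER_CUBIC))
E
```

```text
clock: 36.42
tcp_pos: [0.4267, 0.0322, 0.1203]
ee_rot: [0.051, -3.14, 0.001]
ft_force: [0.4, 0.0, -0.9]
grip_width: 0.73
grasp_force: 12.0
clock 36.42 tcp [0.4267 0.0322 0.1203] toolx [-0.999 -0.032  0.002] tooly [-0.032  0.999 -0.001] z [-0.002 -0.001 -1.   ]
offset cm [-0.14  0.1   0.73]
yaw (tool, rad) 0.001 j7 1.421
[-0.68 -0.09  0.52  2.12  0.05  1.1   1.42]
```

View pics/scene5.png

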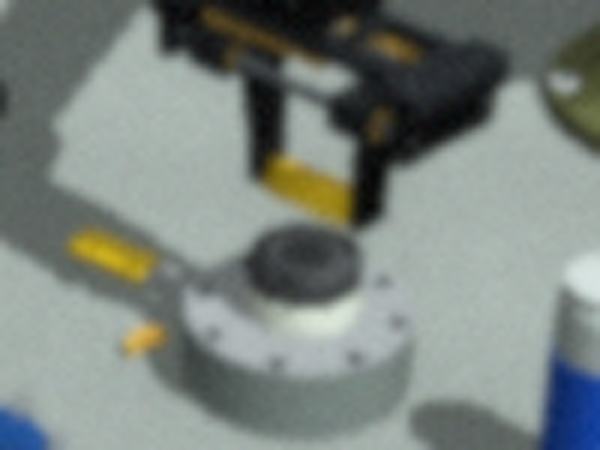

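The white and steel discs are stacked flat at crop (305,280), and the yellow disc hangs above, edge-on at (310,190) with its 32° tilt kept. I'll set it down.

```bash
python3 -m pendant '{"offset":[[-0.15,0.1,0.4],[0,0,0.3],[0,0,0.1],[0,0,0]],"yaw":[0,0,0,0]}'
python3 -m pendant '{"offset":[[-0.16,0,0.17],[-0.16,0,0.17],[-0.14,0,0.18],[-0.13,0,0.19],[0,0,0]],"yaw":[0,0,0,0,0]}'
python3 -m pendant '{"offset":[[-0.11,0,0.2],[-0.1,0,0.2],[-0.08,0,0.2],[-0.04,0,0.1],[0,0,0]],"yaw":[0,0,0,0,0]}'
```

```text
clock: 36.98
tcp_pos: [0.4285, 0.0339, 0.1128]
ee_rot: [0.052, -3.141, -0.0]
ft_force: [0.3, 0.3, 0.1]
grip_width: 0.728
grasp_force: 12.0
clock: 37.6
tcp_pos: [0.4352, 0.0342, 0.106]
ee_rot: [-0.052, 3.14, 0.0]
ft_force: [0.7, -0.4, 2.0]
grip_width: 0.733
grasp_force: 12.0
clock: 38.22
tcp_pos: [0.4373, 0.0342, 0.0984]
ee_rot: [0.052, -3.14, 0.0]
ft_force: [1.3, 0.2, 0.7]
grip_width: 0.732
grasp_force: 12.0
```

```bash
python3 -m pendant '{"offset":[[0,0,0.1],[0,0,0]],"yaw":[0,0]}'; python3 -m pendant '{"offset":[[0,0,0.08],[0,0,0]],"yaw":[0,0]}'
```

```text
clock: 38.48
tcp_pos: [0.4376, 0.0342, 0.0977]
ee_rot: [0.052, -3.141, 0.0]
ft_force: [1.1, -1.1, 1.1]
grip_width: 0.731
grasp_force: 12.0
clock: 38.72
tcp_pos: [0.4378, 0.0342, 0.097]
ee_rot: [-0.052, 3.141, -0.0]
ft_force: [1.4, -0.4, 1.5]
grip_width: 0.732
grasp_force: 12.0
```

```bash
python3 -m pendant '{"offset":[[0,0,0.07],[0,0,0]],"yaw":[0,0]}'; python3 -m pendant '{"offset":[[0,0,0.07],[0,0,0]],"yaw":[0,0]}'; python3 -m pendant '{"offset":[[0,0,0.07],[0,0,0]],"yaw":[0,0]}'
```

```text
clock: 38.98
tcp_pos: [0.4379, 0.0342, 0.0963]
ee_rot: [-0.052, 3.141, 0.0]
ft_force: [1.5, 0.4, 2.4]
grip_width: 0.731
grasp_force: 12.0
clock: 39.22
tcp_pos: [0.438, 0.0342, 0.096]
ee_rot: [-0.052, 3.141, 0.0]
ft_force: [0.1, -0.7, 4.4]
grip_width: 0.731
grasp_force: 12.0
clock: 39.48
tcp_pos: [0.4381, 0.0343, 0.0958]
ee_rot: [-0.052, 3.141, 0.001]
ft_force: [-0.7, 0.3, 8.9]
grip_width: 0.73
grasp_force: 12.0
```

```bash
python3 -m pendant '{"offset":[[0,0,0.04],[0,0,-0.15],[0,0,0]],"yaw":[0,0,0]}'
python3 -m pendant '{"offset":[[0,0,0],[0,0,0],[0,0,0]],"yaw":[0,0,0]}' 1
python3 -m pendant '{"offset":[[0,0,-3],[0,0,-5],[0,0,-3],[0,0,-1],[-3,0,0],[-5,0,0],[-5,3,0],[-5,3,0],[0,0,0]],"yaw":[0,0,0,0,0,0,0,0,0]}'
python3 - <<'E'
from fit import *
top=env.grab_frame("top"); t=top.astype(int); u,v=proj("top",[.435,.034,.099]).astype(int)
y,x=np.nonzero(((t[...,0]>140)&(t[...,2]<90))[v-20:v+20,u-20:u+20]); print("cap",len(x),x.min()+u-20,x.max()+u-20,y.min()+v-20,y.max()+v-20, ray("top",(x.min()+x.max())/2+u-20,(y.min()+y.max())/2+v-20,.099).round(4))
a=cv2.resize(top[130:300,190:500][:,:,::-1],None,fx=2.5,fy=2.5,interpolation=cv2.INTER_CUBIC)
sc=env.grab_frame("scene"); b=cv2.resize(sc[155:235,225:400][:,:,::-1],(775,200)); b=cv2.resize(sc[160:230,310:390][:,:,::-1],(200,175),interpolation=cv2.INTER_CUBIC)
a[250:425,575:775]=b; cv2.imwrite("pics/end.png",a)
E
```

```text
clock: 39.85
tcp_pos: [0.4373, 0.0342, 0.0958]
ee_rot: [0.052, -3.14, -0.0]
ft_force: [0.3, 0.3, 3.2]
grip_width: 0.729
grasp_force: 12.0
clock: 40.22
tcp_pos: [0.4374, 0.0342, 0.0957]
ee_rot: [0.052, -3.14, 0.0]
ft_force: [0.6, 0.3, -0.1]
grip_width: 0.957
grasp_force: 0.0
clock: 41.35
tcp_pos: [0.6165, 0.1039, 0.211]
ee_rot: [0.06, -3.136, 0.005]
ft_force: [-0.2, 0.5, 0.6]
grip_width: 1.001
grasp_force: 0.0
cap 520 299 324 245 270 [0.4321 0.035  0.099 ]
```

View pics/end.png

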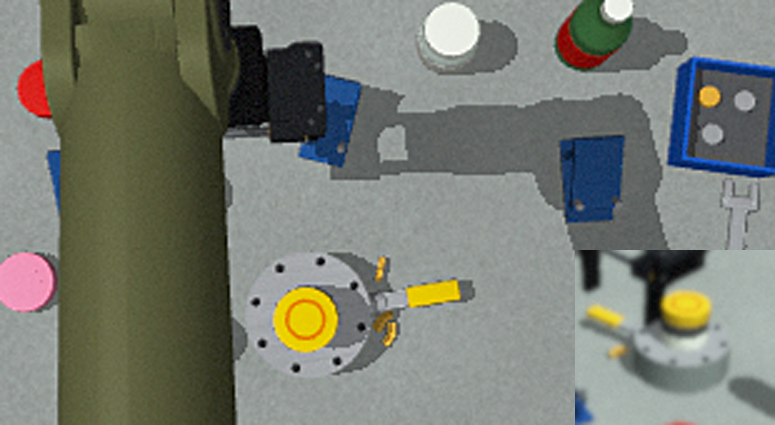

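The yellow disc is on top, centred over the valve at crop (305,320), and the inset shows the stack flat. The chips lie on the bench by the lever at (381,268) and (386,328). I'll check numerically that the scraper is standing, then hand in.

Run:
```python
import fit
from fit import *
t=env.grab_frame("top")[:,:,::-1].astype(int); B,G,Rr=t[...,0],t[...,1],t[...,2]
q,f=fit.fit(t.max(2)<50,(Rr>110)&(B<60)&(G<60),[(box(-.06,.06,-.015,.015,0,.022),1),(box(-.032,.032,-.012,.012,.022,.068),2)],.418,-.33,0,.3)
print("scraper",q.round(4),round(f,4))
if f<.04: print(env.close_job())
```

```text
Traceback (most recent call last):
AttributeError: 'function' object has no attribute 'fit'
```

Run:
```python
from fit import *
t=env.grab_frame("top")[:,:,::-1].astype(int); B,G,Rr=t[...,0],t[...,1],t[...,2]
q,f=fit(t.max(2)<50,(Rr>110)&(B<60)&(G<60),[(box(-.06,.06,-.015,.015,0,.022),1),(box(-.032,.032,-.012,.012,.022,.068),2)],.418,-.33,0,.3)
print("scraper",q.round(4),round(f,4))
if f<.04: print(env.close_job())
```

```text
scraper [ 0.4212 -0.3261 -0.0723] 0.04
the job is handed in; nothing more can be done
None
```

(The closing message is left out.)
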